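# Find the stamped return crate and push it to the dispatch rail

## Task

Two empty light grey parts crates stand side by side on the bench mat, and one of them has a round return stamp inked on its underside. First the one on the robot's left, then the one on its right: without lifting it off the mat, tip the crate up steeply, to about 60 degrees, towards the robot on its near bottom edge, keep it there a moment to look underneath, and lower it flat again without letting it drop. Then push the stamped crate along the mat until its far long side stands flat against the dispatch rail at the back, in the gap between the two waiting crates; leave the other crate where it was, pick nothing up, and leave everything else alone.

Things in the scene. Friction and masses are not known exactly. Their poses are not given: they have to be found in the camera images.
- crate_a: One of two identical empty light grey plastic parts crates, 120 mm deep (its x, away from the robot at yaw 0), 180 wide (y), 110 high, walls 3, inner floor 11 mm up, hand slots in the short ends, 0.52 to 0.85 kg. Heavy steel sole: tipped on a long bottom edge it balances at about 70 degrees and falls back below that. Origin: centre of its underside, z up.
- crate_b: The other of the two crates, same sizes and origin as crate_a. One starts at the robot's left (y > 0), the other at its right; either may be the stamped one.
- crate_a_near (a point): Middle of crate_a's bottom edge on the robot's side (crate frame x -60 mm, z 0): the edge to tip it on. Stays down on the mat.
- crate_b_near (a point): The same point of crate_b.
- crate_a_far (a point): Middle of crate_a's bottom edge on the far side (crate frame x +60 mm, z 0).
- crate_b_far (a point): The same point of crate_b.
- stamp (a point): Centre of the black round stamp (ring 98 mm across round a cross of two bars) on the underside of the stamped crate, recessed 4 mm above its bottom edges. The scene camera, beyond the bench, sees it when that crate is tipped up towards the robot; the other underside is bare.
- rail: Dispatch rail: straight aluminium angle fixed along the back of the mat, 1.14 m long, 35 mm high; two loaded crates wait against it, the gap between them some 740 mm at its middle. Origin: middle of the foot of its front face, on the mat; x points away from the robot, y along it. The mat is black non-slip rubber (friction 0.76 to 0.88: push no higher than half-way up), its top at z = 0.003.
- primer: Small capped bottle, 32 mm across, 85 mm high, standing between the crates, nearer to the robot. Leave alone. Origin: centre of its underside.
- bulb_carton: Small upright carton, 34 x 34 x 62 mm, standing between the two crates. Leave alone. Origin: centre of its underside.
- tape_roll: Paper tape roll lying flat, 90 mm across, 25 mm high, at the left. Leave alone.
- bulb: Lamp bulb with a metal foot, 28 mm across, 53 mm high, standing at the left. Leave alone.
- screwdriver: Screwdriver lying at the right. Leave alone.
Mind the look-alikes: they are no part of the job. What is shaped like the crate_b but yellow is not meant.

How it is judged:
On the way, in this order (a step that is already met when the one before it is completed fails the run):
1. the crate on the robot's left is tipped up towards the robot by more than 52 degrees (0.90 rad) for 0.3 s (((angle between crate_a's own z axis and vertical above 0.9 rad and world y of crate_a above 0 m) or (angle between crate_b's own z axis and vertical above 0.9 rad and world y of crate_b above 0 m))), for 0.3 s.
2. the crate on the robot's right is tipped up towards the robot by more than 52 degrees (0.90 rad) for 0.3 s, with the left one flat again ((((angle between crate_a's own z axis and vertical above 0.9 rad and world y of crate_a below 0 m) and angle between crate_b's own z axis and vertical below 0.08 rad) or ((angle between crate_b's own z axis and vertical above 0.9 rad and world y of crate_b below 0 m) and angle between crate_a's own z axis and vertical below 0.08 rad))), for 0.3 s.
At the end, for the whole second after the job is handed in: The stamped crate stands flat on the mat with its far long side against the rail (middle of its far bottom edge within 12 mm of the rail's face, square to it within 7 degrees, between the waiting crates); the other crate stands flat within 60 mm of where it began; both at rest (x of crate_a_far in the frame of rail between -0.012 and 0.006 m and y of crate_a_far in the frame of rail between -0.36 and 0.36 m and angle between the x axis of crate_a and the x axis of rail, either way round below 0.12 rad and angle between each of crate_a, crate_b's own z axis and vertical below 0.06 rad and height (world z) of each of crate_a, crate_b below 0.012 m and distance of crate_b from where it was at the start of the episode below 0.06 m and linear speed of each of crate_a, crate_b below 0.02 m/s); the robot touches nothing.
It fails at once if a crate is lifted: its near bottom edge comes more than 20 mm off the mat (height (world z) of any of crate_a_near, crate_b_near above 0.023 m).
It fails at once if a crate is turned over (tipped past 80 degrees) (angle between any of crate_a, crate_b's own z axis and vertical above 1.4 rad).
It fails at once if a crate is let drop (it turns faster than 5 rad/s) (angular speed of any of crate_a, crate_b above 5 rad/s).
It fails at once if a bystander is moved by more than 30 mm (distance of any of primer, bulb_carton, tape_roll, screwdriver, bulb from where it was at the start of the episode above 0.03 m).
It also fails if it takes over 72 s, if anything falls off the work surface, if the arm or the gripper's body presses on something with over 40 N, if the wrist force passes 120 N, or if a joint passes its speed limit or range.

## Robot

A 7-joint arm with a two-finger parallel gripper is mounted at the origin on the work surface. World frame = base frame: x ahead of the robot, y to its left, z up, the work surface at z = 0. Lengths are in m, angles in rad, forces in N, time in s.
With the tool pointing down it reaches from about 0.425 to 0.825 m from the base axis. Payload 3.6 kg.
Tool frame: the origin (TCP) lies at the very end of the fingers, on their centre line; the grasp point (between the pads) lies grip_depth behind it (grip_depth is the distance from the TCP to the grasp point, in m); y points along the fingers, x is the direction in which the jaws open and shut, and the axes are right-handed (so a half turn about y gives the same grasp; the last joint's range is limited). The gripper opens to 85 mm and grips with 20 to 120 N. Pads are 22 mm wide; open, the fingers measure 114 mm over their backs; the gripper's body (76 mm by 85 mm) begins 54 mm behind the grasp point. The pads swing forward as they close: fully open they stand 13 mm farther back than shut.
Start: joints at [-1.196, 0.615, -0.013, 1.423, 0.008, 1.103, -0.04], TCP at [0.254, 0.598, 0.231] pointing down, gripper open.
Joint ranges: [-3.12, 3.12], [-0.3, 2.06], [-1.34, 1.32], [0.26, 2.42], [-1.36, 4.5], [0.01, 1.98], [-2.84, 2.84]. Speed limits (rad/s): [2.79, 2.79, 3.14, 3.14, 3.14, 3.14, 3.14].

## Interface

Orientations are given as a 3x3 rotation matrix whose columns are the frame's x, y, z axes.
In Python, from workcell import sense, snapshot, camera_params, hand_in, spot_in, place_of, grip_depth gives the robot as it stands. The module is installed in compiled form; this text tells all that it offers.
- The arm moves only by the tool arm_command, never from a script. Its argument "motion" is text: rows parted by semicolons, each of 4 numbers parted by spaces: the shift along the world's x, y, z in m, then the turn about the world's z in rad. A call has exactly 8 rows; each row shifts and turns the commanded pose from where the row before left it; what a row does not reach is not made up. A row lasts 1/12 s, in which the tool goes at most 41.7 mm and 7.16 degrees, less where a joint would pass 70% of its speed; a pose out of reach is approached as far as the arm can. A call with a gripper value outside its range is refused whole. "jaw" is the closure in counts, from 0 (fully open) to 255 (shut), set as the call begins (left out, the last holds). The fingers move at their own pace and stop on an object; "force" is the grip in N (left out, the last holds). Time passes only in rows, so rows that do not move let the fingers close, or fill a call up. It gives the time, the measured TCP pose, the force and the opening at its end, in the units of the state.
- sense(): the state, without advancing time (a new reading comes with each control period).
- snapshot(name): name is "scene" or "top" or "wrist"; returns (picture, depth): 480x640x3 uint8, red, green, blue; 480x640 float32, m along the optical axis (not along the pixel's ray), 0 where there is no reading.
- camera_params(name): a dict with "camera_matrix" (3x3 intrinsics, pixels), "D" ([k1, k2, p1, p2, k3] as OpenCV has them; the pictures are not rectified), "origin" and "orientation" of the camera in the world. Camera axes: x right, y down, z forward; pixel columns grow to the right and rows downward; lengths in m; the calibration is good to about 2 mm. A picture is of the moment at which its call begins: read the wrist's pose just before it. camera_params takes no time and is no camera call; for the wrist camera it gives the pose at the moment of the call.
- hand_in(): hands the job in, once; it reports no verdict.
Trained networks look in the newest picture that a camera, given by its name, has taken for a name from the list of things; names that differ only in an ending like _2 or _b are one class to them, and where a whole thing is asked for, a point or a joint stands for the part that bears it (a point fixed in the world has none). Each returns a list of dicts, best first, with "p" (0 to 1); they miss things now and then, are a little off and sometimes report something else, mostly with a low value. They report only what shows in the picture. A call takes as long as a camera call. They do not tell look-alikes from the thing itself.
- spot_in(camera, label): "at" ([row, column] in pixels, amid what is visible of it).
- place_of(camera, label): "at" ([row, column] in pixels: a listed point, or the origin of a listed thing).
The state is a dict: "time": time; "q": joint angles; "dq": joint speeds; "joint_efforts": joint torques, N m; "tcp_pos": TCP position; "ee_rot": TCP orientation; "contact_force": force on the tool from outside, world axes, zero at the start; "moment": the same for the moment, N m; "finger_gap": finger opening in m.
Only numpy, scipy, OpenCV 4.12 (cv2) and the standard library are available. Lean on these libraries where they do the work, as an engineer would, in place of code of your own. Each camera call takes 0.05 s, during which the arm holds its last target.

## Working session

There is one attempt and no reset: what is moved stays moved. The work goes in short steps, Python scripts to look and compute and a tool call to move; the robot and the scene stay as the last step left them, time stands still between calls to the robot, and variables do not carry over. Pictures are saved under pics/ and viewed, and the job is handed in when it is done.

Besides the shell and the picture viewer there is one more tool, called after "Call:" as name(argument=value, ...), one argument or row to a line, values as JSON. arm_command: Moves the arm, as the interface text tells. Its arguments: {"type":"object","properties":{"motion":{"type":"string"},"jaw":{"type":"number"},"force":{"type":"number"}},"required":["motion"]}

```bash
mkdir -p pics; ls
python3 - <<'E'
from workcell import *
import cv2, numpy as np
s=sense()
for k,v in s.items(): print(k,np.round(v,3).tolist())
try: print(grip_depth, )
except Exception as e: print(e)
for c in ["scene","top","wrist"]:
    im,d=snapshot(c); cv2.imwrite(f"pics/{c}0.png",im[:,:,::-1]); np.save(f"{c}0.npy",d)
    p=camera_params(c); print(c,{k:np.round(v,4).tolist() for k,v in p.items()})
E
```

```text
pics
time 0.0
q [-1.196, 0.616, -0.013, 1.425, 0.008, 1.103, -0.04]
dq [0.0, -0.0, -0.001, -0.002, -0.001, -0.0, -0.0]
joint_efforts [0.0, -46.921, 0.259, -17.104, 0.01, 0.01, -0.0]
tcp_pos [0.254, 0.598, 0.23]
ee_rot [[0.391, -0.001, -0.92], [0.92, -0.002, 0.391], [-0.003, -1.0, -0.0]]
contact_force [-1.144, 0.265, -0.494]
moment [0.011, -0.036, -0.001]
finger_gap 0.085
0.0187
scene {'camera_matrix': [[500.5101, 0.0, 309.5905], [0.0, 500.5101, 244.1803], [0.0, 0.0, 1.0]], 'D': [-0.0068, 0.0, 0.0, 0.0, 0.0], 'origin': [1.1111, -0.3156, 0.803], 'orientation': [[0.471, 0.6551, -0.5908], [0.8821, -0.353, 0.3118], [-0.0044, -0.668, -0.7441]]}
top {'camera_matrix': [[573.7014, 0.0, 327.2955], [0.0, 573.7014, 243.871], [0.0, 0.0, 1.0]], 'D': [-0.1537, 0.0, 0.0, 0.0, 0.0], 'origin': [0.3804, 0.0056, 1.2626], 'orientation': [[-0.0038, -0.9967, 0.0805], [-1.0, 0.0037, -0.0004], [0.0001, -0.0805, -0.9968]]}
wrist {'camera_matrix': [[409.2696, 0.0, 323.2953], [0.0, 409.2696, 240.9953], [0.0, 0.0, 1.0]], 'D': [-0.0366, 0.0, 0.0, 0.0, 0.0], 'origin': [0.1883, 0.6248, 0.3731], 'orientation': [[0.3906, 0.8844, 0.2556], [0.9206, -0.3744, -0.1112], [-0.0027, 0.2787, -0.9604]]}
```

View pics/top0.png

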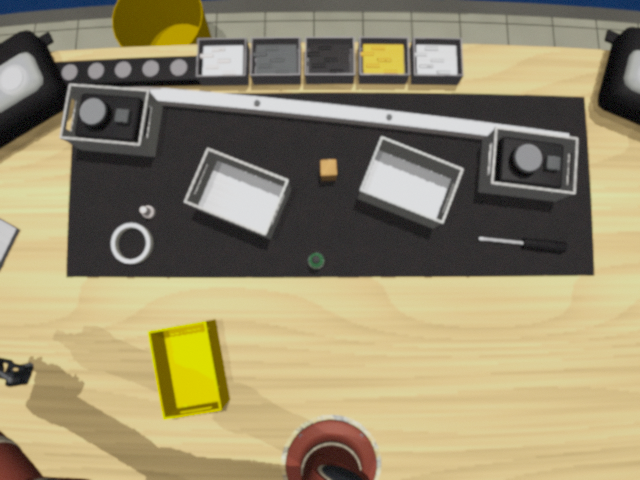

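View pics/scene0.png

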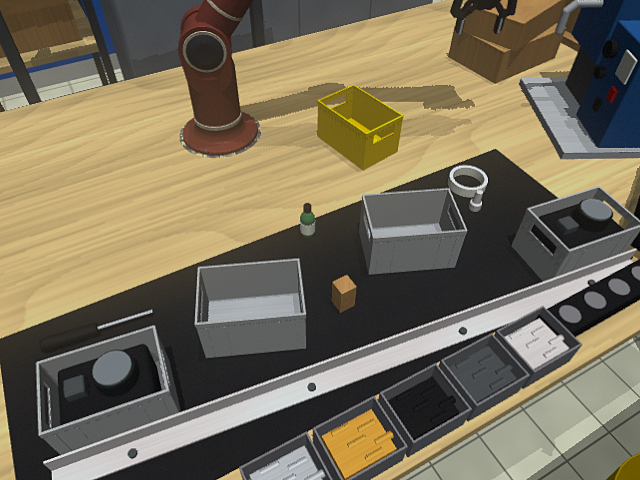

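```bash
cat > h.py <<'E'
from workcell import *
import cv2, numpy as np
def cloud(c,d,p=None):
    p=p or camera_params(c)
    K=np.array(p["camera_matrix"]);D=np.array(p["D"])
    v,u=np.mgrid[0:480,0:640]
    n=cv2.undistortPoints(np.stack([u,v],-1).reshape(-1,1,2).astype(float),K,D).reshape(480,640,2)
    P=np.dstack([n[...,0]*d,n[...,1]*d,d])
    return P@np.array(p["orientation"]).T+np.array(p["origin"])
def save(c,im,name,box=None,s=1):
    im=im[:,:,::-1]
    if box: r0,r1,c0,c1=box; im=cv2.resize(im[r0:r1,c0:c1],None,fx=s,fy=s,interpolation=cv2.INTER_CUBIC)
    cv2.imwrite(f"pics/{name}.png",im)
def proj(c,pts):
    p=camera_params(c);R=np.array(p["orientation"]);t=np.array(p["origin"])
    r=cv2.Rodrigues(R.T)[0]
    return cv2.projectPoints(np.array(pts,float),r,-R.T@t,np.array(p["camera_matrix"]),np.array(p["D"]))[0].reshape(-1,2)
E
python3 - <<'E'
from h import *
d=np.load("top0.npy");P=cloud("top",d)
im=cv2.imread("pics/top0.png")
print("mat z",np.median(P[220:240,180:300,2]))
for name,b in dict(L=(140,245,170,305),R=(125,235,345,475)).items():
    Q=P[b[0]:b[1],b[2]:b[3]].reshape(-1,3)
    m=(Q[:,2]>0.105)&(Q[:,2]<0.125)
    r=cv2.minAreaRect(Q[m][:,:2].astype(np.float32)); print(name,m.sum(),r, np.median(Q[m][:,2]))
    m=(Q[:,2]>0.085)&(Q[:,2]<0.125)
    print(cv2.minAreaRect(Q[m][:,:2].astype(np.float32)))
for l in ["crate_a","crate_b","crate_a_near","crate_a_far","rail","primer","bulb_carton","bulb","tape_roll","screwdriver"]:
    for x in place_of("top",l)[:4]:
        r,c=map(int,np.round(x["at"]));print(l,round(x["p"],2),r,c,P[r,c].round(3))
E
```

```text
mat z 0.004978247286558157
L 736 ((0.5826945304870605, 0.1917710304260254), (0.18416017293930054, 0.12363886088132858), 67.41761016845703) 0.11336114428664457
((0.5826945304870605, 0.1917710304260254), (0.18416017293930054, 0.12363886088132858), 67.41761016845703)
R 737 ((0.6051293611526489, -0.16726377606391907), (0.1835978925228119, 0.12486341595649719), 67.80535125732422) 0.11329229168136168
((0.6051293611526489, -0.16726377606391907), (0.1835978925228119, 0.12486341595649719), 67.80535125732422)
crate_a 0.94 198 242 [0.584 0.193 0.013]
crate_a 0.86 362 195 [0.224 0.294 0.014]
crate_a 0.53 211 153 [0.556 0.391 0.019]
crate_a 0.17 174 257 [0.63  0.156 0.051]
crate_b 0.94 198 242 [0.584 0.193 0.013]
crate_b 0.86 362 195 [0.224 0.294 0.014]
crate_b 0.53 211 153 [0.556 0.391 0.019]
crate_b 0.17 174 257 [0.63  0.156 0.051]
crate_a_near 0.81 215 394 [ 0.546 -0.143  0.005]
rail 0.91 121 319 [0.76  0.023 0.006]
primer 0.45 262 316 [0.438 0.028 0.093]
bulb_carton 0.85 174 328 [0.626 0.003 0.064]
bulb 0.57 212 150 [0.552 0.396 0.026]
tape_roll 0.56 243 132 [0.486 0.444 0.002]
screwdriver 0.58 244 517 [ 0.48  -0.42   0.003]
```

Run:
```python
import cv2
im=cv2.imread("pics/top0.png"); cv2.imwrite("pics/topcrop.png",cv2.resize(im[80:270,160:490],None,fx=2.4,fy=2.4))
im=cv2.imread("pics/scene0.png"); cv2.imwrite("pics/scenecrop.png",cv2.resize(im[170:370,180:490],None,fx=2.5,fy=2.5))
```

```text
(no output)
```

View pics/topcrop.png

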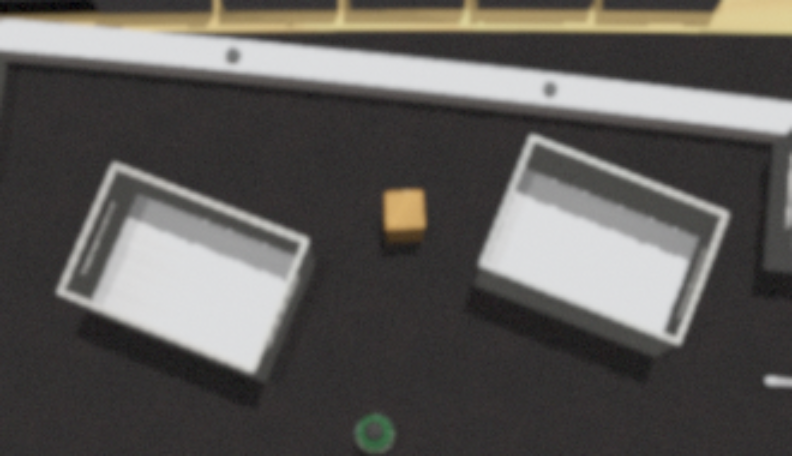

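View pics/scenecrop.png

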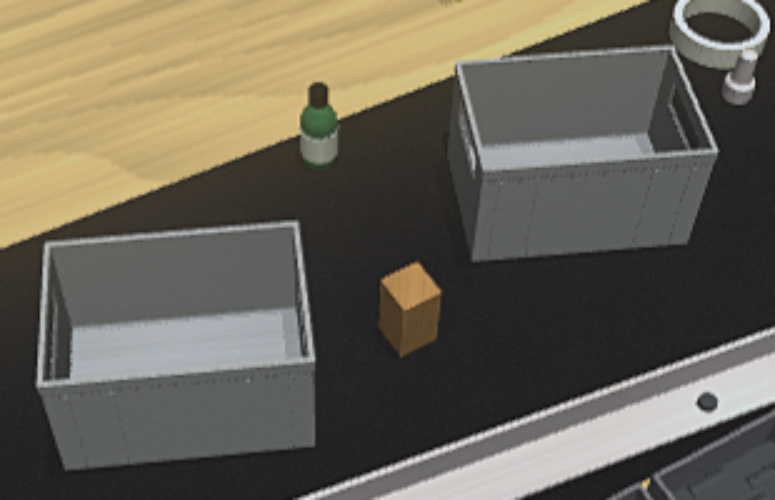

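Things that could be mistaken for the target (top view, row, col):
- Yellow crate at (362,195): wrong colour.
- Loaded waiting crates at (117,110) and (163,528): dark and filled.

The crates I want are the empty light grey ones: left (193,237) and right (182,411). Both are confirmed in the close crop. Both are at a yaw of about -22.5°, centred at (0.583,0.192) and (0.605,-0.167).

Plan: put half-open fingers inside the crate behind the near wall, about 12 mm below the rim, and pull towards the robot. The tips then follow the arc.

Call:
arm_command(
  motion="0.018 -0.024 0 0;0.018 -0.024 0 0;0.018 -0.024 0 0;0.018 -0.024 0 0;0.018 -0.024 0 0;0.018 -0.024 0 0;0.018 -0.024 0 0;0.018 -0.024 0 0",
  jaw=128,
)

```text
time: 1.32
tcp_pos: [0.399, 0.405, 0.2316]
ee_rot: [[0.391, 0.0, -0.92], [0.92, 0.0, 0.391], [0.0, -1.0, -0.0]]
contact_force: [1.3, 0.9, 0.4]
finger_gap: 0.0425
```

Call:
arm_command(
  motion="0.019 -0.025 -0.004 0;0.019 -0.025 -0.004 0;0.019 -0.025 -0.004 0;0.019 -0.025 -0.004 0;0.019 -0.025 -0.004 0;0.019 -0.025 -0.004 0;0.019 -0.025 -0.004 0;0.019 -0.025 -0.004 0",
)

```text
time: 1.98
tcp_pos: [0.5511, 0.2049, 0.1994]
ee_rot: [[0.391, 0.0, -0.92], [0.92, 0.0, 0.391], [0.0, -1.0, -0.0]]
contact_force: [-0.4, 0.5, 0.4]
finger_gap: 0.0423
```

Call:
arm_command(
  motion="0 0 -0.02 0;0 0 -0.02 0;0 0 -0.02 0;0 0 -0.02 0;0 0 -0.01 0;0 0 -0.01 0;0 0 0 0;0 0 0 0",
)

```text
time: 2.65
tcp_pos: [0.5504, 0.2064, 0.0995]
ee_rot: [[0.391, 0.0, -0.92], [0.92, 0.0, 0.391], [0.0, -1.0, -0.0]]
contact_force: [0.9, -0.2, 0.3]
finger_gap: 0.043
```

Run:
```python
from h import *
im,d=snapshot("scene"); save("scene",im,"s1",(150,300,320,500),4)
print(sense()["tcp_pos"])
```

```text
[0.55088729 0.20655331 0.10015989]
```

View pics/s1.png

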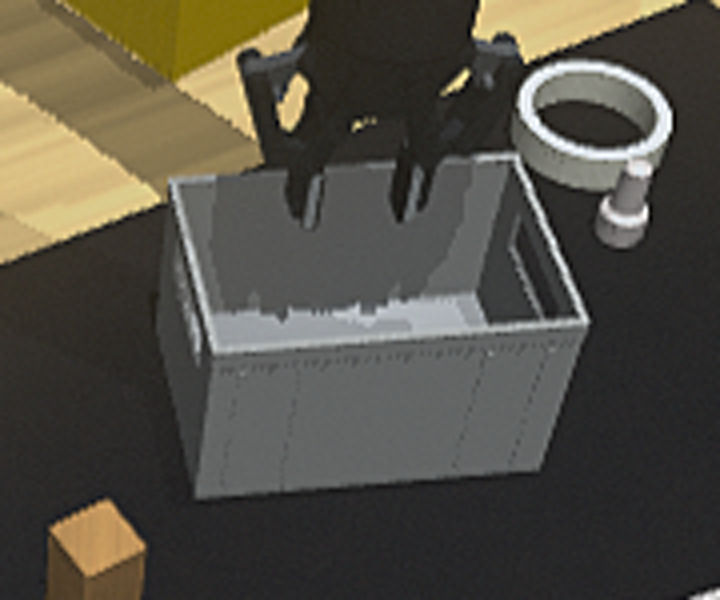

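```bash
cat > path.py <<'E'
import numpy as np
def pose(th,s=101.,off=2.):
    t=np.radians(th); return np.array([-60+11+3*np.cos(t)-s*np.sin(t), 3+3*np.sin(t)+s*np.cos(t)-off])/1000
def path(ths,psi=-22.5,s=101.):
    u=np.array([np.cos(np.radians(psi)),np.sin(np.radians(psi))])
    p=np.array([pose(t,s) for t in ths]); 
    xyz=np.c_[p[:,:1]*u,p[:,1]]
    return xyz
if __name__=="__main__":
    ths=np.r_[0:57:3]
    x=path(ths); 
    for t,a,b in zip(ths,x,np.diff(x,axis=0)): print(t,a.round(4),b.round(4))
E
python3 path.py
```

```text
0 [-0.0425  0.0176  0.102 ] [-0.0049  0.002   0.    ]
3 [-0.0474  0.0196  0.102 ] [-0.0049  0.002  -0.0003]
6 [-0.0523  0.0216  0.1018] [-0.0049  0.002  -0.0005]
9 [-0.0571  0.0237  0.1012] [-0.0048  0.002  -0.0008]
12 [-0.062   0.0257  0.1004] [-0.0048  0.002  -0.0011]
15 [-0.0667  0.0276  0.0993] [-0.0047  0.002  -0.0014]
18 [-0.0715  0.0296  0.098 ] [-0.0047  0.0019 -0.0016]
21 [-0.0761  0.0315  0.0964] [-0.0046  0.0019 -0.0019]
24 [-0.0807  0.0334  0.0945] [-0.0045  0.0019 -0.0021]
27 [-0.0852  0.0353  0.0924] [-0.0044  0.0018 -0.0024]
30 [-0.0895  0.0371  0.09  ] [-0.0042  0.0018 -0.0026]
33 [-0.0938  0.0388  0.0873] [-0.0041  0.0017 -0.0029]
36 [-0.0979  0.0405  0.0845] [-0.004   0.0016 -0.0031]
39 [-0.1018  0.0422  0.0814] [-0.0038  0.0016 -0.0033]
42 [-0.1056  0.0438  0.0781] [-0.0036  0.0015 -0.0035]
45 [-0.1093  0.0453  0.0745] [-0.0035  0.0014 -0.0037]
48 [-0.1128  0.0467  0.0708] [-0.0033  0.0014 -0.0039]
51 [-0.116   0.0481  0.0669] [-0.0031  0.0013 -0.0041]
```

Call:
arm_command(
  motion="0 0 0.002 0;-0.004 0.0015 0 0;-0.004 0.0015 0 0;-0.003 0.001 0 0;-0.005 0.002 0 0;-0.005 0.002 -0.0003 0;-0.005 0.002 -0.0006 0;0 0 0 0",
)

```text
time: 3.37
tcp_pos: [0.523, 0.2173, 0.1006]
ee_rot: [[0.389, -0.001, -0.921], [0.921, 0.001, 0.389], [0.0, -1.0, 0.001]]
contact_force: [2.5, -0.8, 2.5]
finger_gap: 0.0423
```

```bash
cat > tilt.py <<'E'
from h import *
import sys
def meas(c, box, name, psi=-22.5, s=3):
    # crop picture
    im,d=snapshot(c); save(c,im,name,box,s)
    return im,d
im,d=meas("scene",(130,300,300,500),sys.argv[1])
print(sense()["tcp_pos"],sense()["contact_force"])
E
python3 tilt.py s2
```

```text
[0.52372515 0.21699917 0.10071077] [ 3.64535357 -1.95053808  1.81558536]
```

View pics/s2.png

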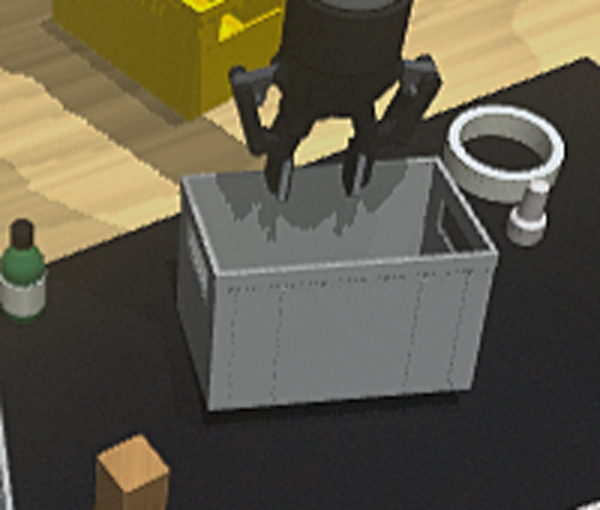

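```bash
cat > tilt.py <<'E'
from h import *
import sys
# args: name, cx, cy (start centre), guess theta
def run(name,c,guess,psi=-22.4,box=(130,300,300,500),s=3):
    im,d=snapshot("scene"); save("scene",im,name,box,s)
    st=sense(); P=cloud("scene",d).reshape(-1,3)
    psi=np.radians(psi);u=np.array([np.cos(psi),np.sin(psi)]);v=np.array([-u[1],u[0]])
    r=P[:,:2]-np.array(c); X=r@u+0.06; Y=r@v; Z=P[:,2]-0.003
    best=None
    t=np.radians(guess)
    for it in range(6):
        a=X*np.cos(t)+Z*np.sin(t); b=-X*np.sin(t)+Z*np.cos(t)
        tol=0.03 if it<2 else 0.01
        off=0.12 if it<2 else o
        m=(abs(a-off)<tol)&(b>0.025)&(b<0.10)&(abs(Y)<0.07)
        k=np.polyfit(b[m],a[m],1); t+=-np.arctan(k[0])*-1 if False else np.arctan(-k[0]) 
        a=X*np.cos(t)+Z*np.sin(t); o=np.median(a[m])
    ky=np.linalg.lstsq(np.c_[Y[m],b[m],np.ones(m.sum())],a[m],rcond=None)[0]
    print("tilt",np.degrees(t).round(2),"n",m.sum(),"far-wall offset",o.round(4),"yaw err deg",np.degrees(np.arctan(ky[0])).round(2))
    print("tcp",np.round(st["tcp_pos"],4),"F",np.round(st["contact_force"],1))
    rel=np.array(st["tcp_pos"])[:2]-c; print("tcp u,v rel c",(rel@u).round(4),(rel@v).round(4))
if __name__=="__main__":
    run(sys.argv[1],(float(sys.argv[2]),float(sys.argv[3])),float(sys.argv[4]),*( [ -22.4, tuple(int(x) for x in sys.argv[5].split(','))] if len(sys.argv)>5 else []))
E
python3 tilt.py s3 0.583 0.192 8
```

```text
tilt 10.46 n 2140 far-wall offset 0.1209 yaw err deg -0.19
tcp [0.5244 0.2168 0.1008] F [ 3.4 -1.1  2.7]
tcp u,v rel c -0.0636 0.0006
```

Call:
arm_command(
  motion="-0.0048 0.002 -0.001 0;-0.0048 0.002 -0.0012 0;-0.0047 0.002 -0.0015 0;-0.0046 0.0019 -0.0018 0;-0.0045 0.0019 -0.002 0;-0.0045 0.0018 -0.0023 0;-0.0043 0.0018 -0.0025 0;0 0 0 0",
)

```text
time: 4.13
tcp_pos: [0.4899, 0.2304, 0.0872]
ee_rot: [[0.389, -0.003, -0.921], [0.921, -0.0, 0.389], [-0.001, -1.0, 0.003]]
contact_force: [1.6, 0.4, 1.5]
finger_gap: 0.0427
```

```bash
python3 tilt.py s4 0.583 0.192 31
```

```text
tilt 32.01 n 2649 far-wall offset 0.1208 yaw err deg -0.08
tcp [0.4907 0.23   0.0875] F [1.7 0.4 2.5]
tcp u,v rel c -0.0998 -0.0
```

View pics/s4.png

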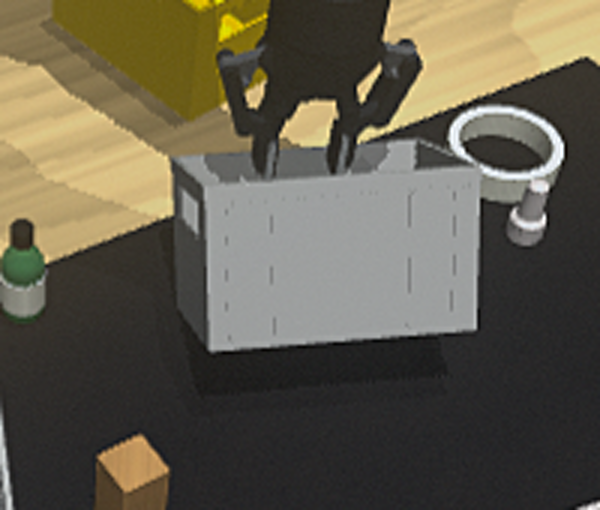

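Call:
arm_command(
  motion="-0.0042 0.0017 -0.0027 0;-0.0041 0.0017 -0.0029 0;-0.004 0.0016 -0.0031 0;-0.0038 0.0016 -0.0033 0;-0.0036 0.0015 -0.0035 0;-0.0035 0.0014 -0.0037 0;-0.0033 0.0014 -0.0039 0;0 0 0 0",
)

```text
time: 4.85
tcp_pos: [0.4632, 0.2406, 0.0638]
ee_rot: [[0.39, -0.004, -0.921], [0.921, -0.001, 0.39], [-0.003, -1.0, 0.003]]
contact_force: [0.7, -0.8, 0.8]
finger_gap: 0.0424
```

```bash
python3 tilt.py s5 0.583 0.192 52
```

```text
tilt 52.72 n 2596 far-wall offset 0.1203 yaw err deg -0.09
tcp [0.4637 0.2405 0.0643] F [-0.3  0.3  2.4]
tcp u,v rel c -0.1287 -0.0007
```

View pics/s5.png

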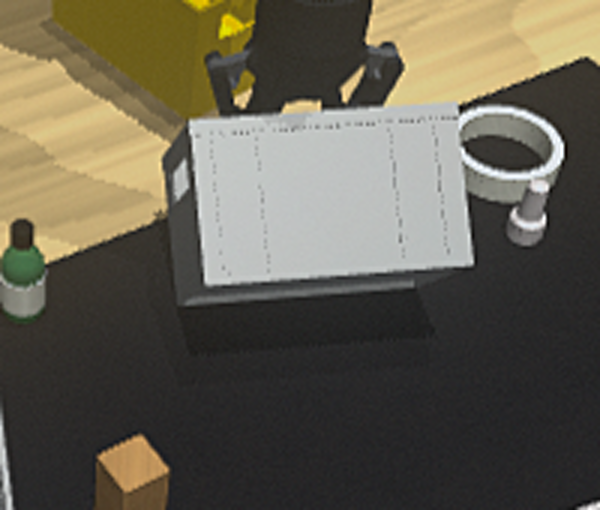

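Call:
arm_command(
  motion="-0.0022 0.0009 -0.003 0;-0.0021 0.0009 -0.003 0;-0.001 0.0004 -0.0014 0;0 0 0 0;0 0 0 0;0 0 0 0;0 0 0 0;0 0 0 0",
)

```text
time: 5.57
tcp_pos: [0.4602, 0.2426, 0.0577]
ee_rot: [[0.391, -0.0, -0.92], [0.92, -0.0, 0.391], [-0.0, -1.0, 0.0]]
contact_force: [-0.5, -1.1, 1.0]
finger_gap: 0.0426
```

```bash
python3 tilt.py s6 0.583 0.192 57;  python3 tilt.py s6b 0.583 0.192 57 130,260,340,480
```

```text
tilt 56.98 n 2537 far-wall offset 0.1204 yaw err deg -0.1
tcp [0.4602 0.2426 0.0577] F [-0.3 -0.5  0.9]
tcp u,v rel c -0.1328 -0.0
tilt 56.91 n 2534 far-wall offset 0.1204 yaw err deg -0.09
tcp [0.4602 0.2426 0.0577] F [ 0.6 -0.6  1.6]
tcp u,v rel c -0.1328 0.0
```

View pics/s6.png

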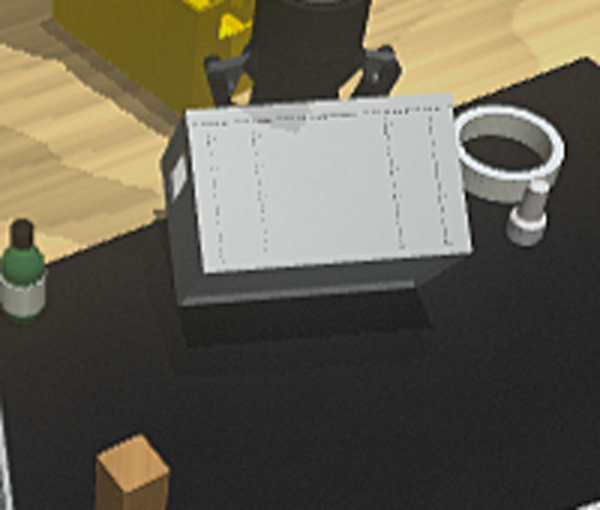

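```bash
python3 - <<'E'
import cv2,numpy as np
im=cv2.imread("pics/s6b.png") # 3x of (130:260,340:480)
c=im[130:320,0:420]
c=cv2.convertScaleAbs(c,alpha=2.2)
cv2.imwrite("pics/s6c.png",cv2.resize(c,None,fx=1.9,fy=1.9))
E
python3 - <<'E'
import sys; sys.path.insert(0,'.')
from h import *
snapshot("scene")
for x in place_of("scene","stamp")[:3]: print(x)
E
```

```text
{'at': [324.7, 253.8], 'p': 0.96}
{'at': [348.3, 384.3], 'p': 0.17}
```

View pics/s6c.png

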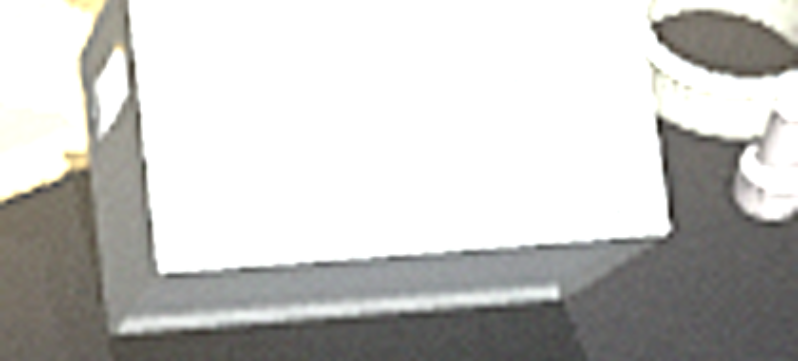

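Call:
arm_command(
  motion="0.0028 -0.0012 0.0041 0;0.003 -0.0013 0.004 0;0.0032 -0.0013 0.004 0;0.0033 -0.0014 0.0038 0;0.0035 -0.0014 0.0037 0;0.0036 -0.0015 0.0035 0;0.0038 -0.0016 0.0033 0;0.004 -0.0016 0.0031 0",
)

```text
time: 6.43
tcp_pos: [0.489, 0.231, 0.0876]
ee_rot: [[0.391, 0.002, -0.92], [0.92, 0.0, 0.391], [0.001, -1.0, -0.002]]
contact_force: [2.9, -1.7, 0.2]
finger_gap: 0.0425
```

Call:
arm_command(
  motion="0.0041 -0.0017 0.0029 0;0.0042 -0.0018 0.0026 0;0.0044 -0.0018 0.0024 0;0.0045 -0.0019 0.0021 0;0.0046 -0.0019 0.0019 0;0.0047 -0.0019 0.0016 0;0.0047 -0.002 0.0014 0;0 0 0 0",
)

```text
time: 7.1
tcp_pos: [0.5205, 0.2176, 0.1024]
ee_rot: [[0.393, 0.002, -0.92], [0.92, -0.0, 0.393], [0.001, -1.0, -0.002]]
contact_force: [3.2, -1.5, -0.5]
finger_gap: 0.0425
```

```bash
python3 tilt.py s7 0.583 0.192 12
```

```text
tilt 9.58 n 2113 far-wall offset 0.1166 yaw err deg 0.57
tcp [0.5197 0.2179 0.1022] F [ 4.1 -0.9 -1.1]
tcp u,v rel c -0.0684 -0.0001
```

Call:
arm_command(
  motion="0.0035 -0.0015 0.0004 0;0.0035 -0.0015 0 0;0.0035 -0.0014 0 0;0.003 -0.0013 0 0;0.003 -0.0012 0 0;0.002 -0.0008 0 0;0.002 -0.0008 0 0;0.002 -0.0008 0 0",
)

```text
time: 7.82
tcp_pos: [0.5388, 0.2097, 0.1014]
ee_rot: [[0.39, -0.005, -0.921], [0.921, -0.0, 0.39], [-0.002, -1.0, 0.005]]
contact_force: [-1.0, -0.0, -0.2]
finger_gap: 0.0426
```

```bash
python3 tilt.py s8 0.583 0.192 1
```

```text
tilt -0.07 n 1725 far-wall offset 0.1165 yaw err deg 0.61
tcp [0.5396 0.2093 0.1015] F [ 0.8 -0.6 -0.1]
tcp u,v rel c -0.0467 -0.0005
```

Call:
arm_command(
  motion="0.007 -0.003 0 0;0 0 0.014 0;0 0 0.014 0;0 0 0.014 0;0 0 0.014 0;0 0 0.014 0;0 0 0.014 0;0 0 0.014 0",
)

```text
time: 8.53
tcp_pos: [0.5476, 0.2061, 0.2007]
ee_rot: [[0.391, -0.002, -0.921], [0.921, -0.0, 0.391], [-0.001, -1.0, 0.001]]
contact_force: [-0.1, -0.2, -0.3]
finger_gap: 0.0427
```

Call:
arm_command(
  motion="0.002 -0.036 0 0;0.002 -0.036 0 0;0.002 -0.036 0 0;0.002 -0.036 0 0;0.002 -0.036 0 0;0.002 -0.036 0 0;0.002 -0.036 0 0;0.002 -0.036 0 0",
)

```text
time: 9.2
tcp_pos: [0.5636, -0.0834, 0.2001]
ee_rot: [[0.391, -0.001, -0.921], [0.921, 0.001, 0.391], [-0.0, -1.0, 0.001]]
contact_force: [-0.0, -0.6, -0.1]
finger_gap: 0.0425
```

Call:
arm_command(
  motion="0.0035 -0.025 0 0;0.0035 -0.024 0 0;0.0035 -0.024 0 0;0 0 0 0;0 0 -0.02 0;0 0 -0.02 0;0 0 -0.01 0;0 0 0 0",
)

```text
time: 9.87
tcp_pos: [0.5725, -0.1537, 0.1476]
ee_rot: [[0.39, -0.007, -0.921], [0.921, 0.002, 0.39], [-0.001, -1.0, 0.007]]
contact_force: [0.1, 0.4, -0.3]
finger_gap: 0.0425
```

```bash
python3 tilt.py s9 0.605 -0.167 0 220,390,150,350
python3 - <<'E'
from h import *
im,d=snapshot("top"); save("top",im,"t9",(80,270,160,490),2.4)
P=cloud("top",d)
for name,b in dict(L=(140,250,170,305)).items():
    Q=P[b[0]:b[1],b[2]:b[3]].reshape(-1,3)
    m=(Q[:,2]>0.105)&(Q[:,2]<0.125)
    print(cv2.minAreaRect(Q[m][:,:2].astype(np.float32)))
E
```

```text
tilt -0.03 n 1921 far-wall offset 0.1213 yaw err deg -0.42
tcp [ 0.5737 -0.1541  0.1492] F [-1.1  0.3  0.7]
tcp u,v rel c -0.0339 -0.0
((0.5782012939453125, 0.19250065088272095), (0.1849786937236786, 0.1238054484128952), 66.6519546508789)
```

View pics/s9.png

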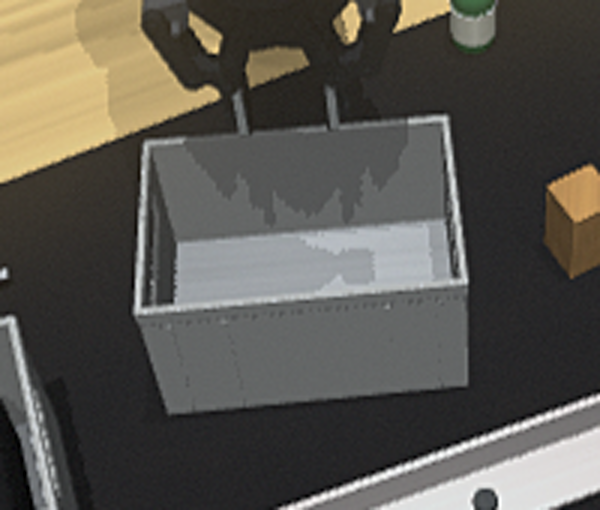

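View pics/t9.png

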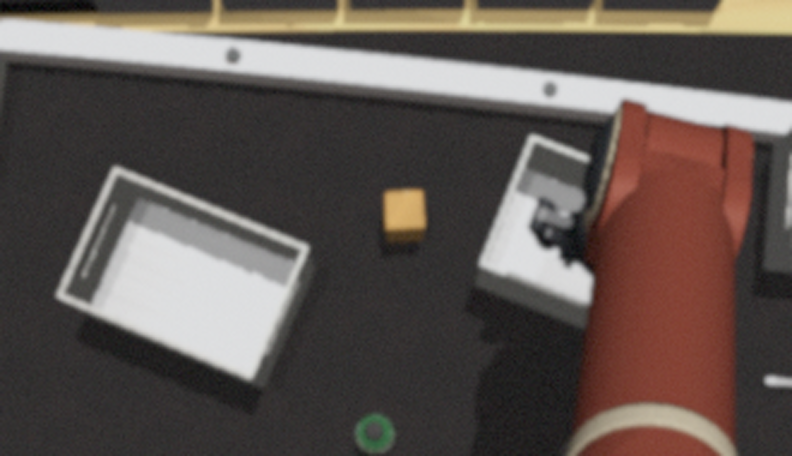

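Call:
arm_command(
  motion="0 0 -0.016 0;0 0 -0.016 0;0 0 -0.015 0;0 0 0 0;-0.004 0.0015 0 0;-0.004 0.0018 0 0;-0.004 0.0015 0 0;-0.004 0.0017 0 0",
)

```text
time: 10.63
tcp_pos: [0.5608, -0.1489, 0.1051]
ee_rot: [[0.391, 0.007, -0.921], [0.921, -0.002, 0.391], [0.001, -1.0, -0.007]]
contact_force: [2.5, -0.2, -0.6]
finger_gap: 0.0426
```

Call:
arm_command(
  motion="-0.0049 0.002 0 0;-0.0049 0.002 -0.0003 0;-0.0049 0.002 -0.0005 0;-0.0048 0.002 -0.0008 0;-0.0048 0.002 -0.0011 0;0 0 0 0;0 0 0 0;0 0 0 0",
)

```text
time: 11.3
tcp_pos: [0.5346, -0.1384, 0.1008]
ee_rot: [[0.391, 0.001, -0.92], [0.92, -0.0, 0.391], [0.0, -1.0, -0.001]]
contact_force: [2.9, -0.8, 3.7]
finger_gap: 0.0429
```

```bash
python3 tilt.py s10 0.605 -0.167 14 220,390,150,350
```

```text
tilt 14.74 n 2776 far-wall offset 0.1175 yaw err deg 0.66
tcp [ 0.5347 -0.1385  0.1008] F [3.  0.2 3.4]
tcp u,v rel c -0.0758 -0.0004
```

View pics/s10.png

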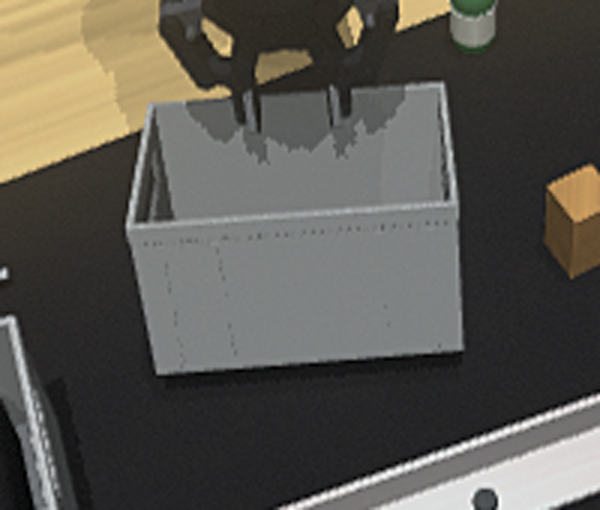

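Call:
arm_command(
  motion="-0.0047 0.002 -0.0014 0;-0.0047 0.0019 -0.0016 0;-0.0046 0.0019 -0.0019 0;-0.0045 0.0019 -0.0021 0;-0.0044 0.0018 -0.0024 0;-0.0042 0.0018 -0.0026 0;-0.0041 0.0017 -0.0029 0;0 0 0 0",
)

```text
time: 12.02
tcp_pos: [0.5009, -0.1246, 0.0848]
ee_rot: [[0.391, -0.004, -0.921], [0.921, 0.001, 0.391], [-0.001, -1.0, 0.004]]
contact_force: [3.0, 1.0, 0.9]
finger_gap: 0.0424
```

```bash
python3 tilt.py s11 0.605 -0.167 35 220,390,150,350
```

```text
tilt 36.47 n 3491 far-wall offset 0.1178 yaw err deg 0.48
tcp [ 0.5016 -0.1249  0.0852] F [1.6 0.8 3.4]
tcp u,v rel c -0.1117 -0.0005
```

Call:
arm_command(
  motion="-0.004 0.0016 -0.0031 0;-0.0038 0.0016 -0.0033 0;-0.0036 0.0015 -0.0035 0;-0.0035 0.0014 -0.0037 0;-0.0033 0.0014 -0.0039 0;-0.0031 0.0013 -0.0041 0;-0.0029 0.0012 -0.0041 0;0 0 0 0",
)

```text
time: 12.73
tcp_pos: [0.4766, -0.115, 0.0589]
ee_rot: [[0.391, -0.005, -0.92], [0.92, 0.001, 0.391], [-0.001, -1.0, 0.005]]
contact_force: [0.5, 1.1, 1.2]
finger_gap: 0.0425
```

```bash
python3 tilt.py s12 0.605 -0.167 57 220,390,150,350
python3 - <<'E'
from h import *
im,d=snapshot("scene")
for x in place_of("scene","stamp")[:3]: print(x)
cv2.imwrite("pics/s12c.png",cv2.resize(cv2.convertScaleAbs(im[260:370,180:330,::-1],alpha=1.5),None,fx=5,fy=5))
E
```

```text
tilt 56.92 n 3428 far-wall offset 0.1183 yaw err deg 0.38
tcp [ 0.4771 -0.1152  0.0593] F [1.3 0.5 1.1]
tcp u,v rel c -0.138 -0.0008
{'at': [293.0, 252.3], 'p': 0.81}
```

View pics/s12c.png

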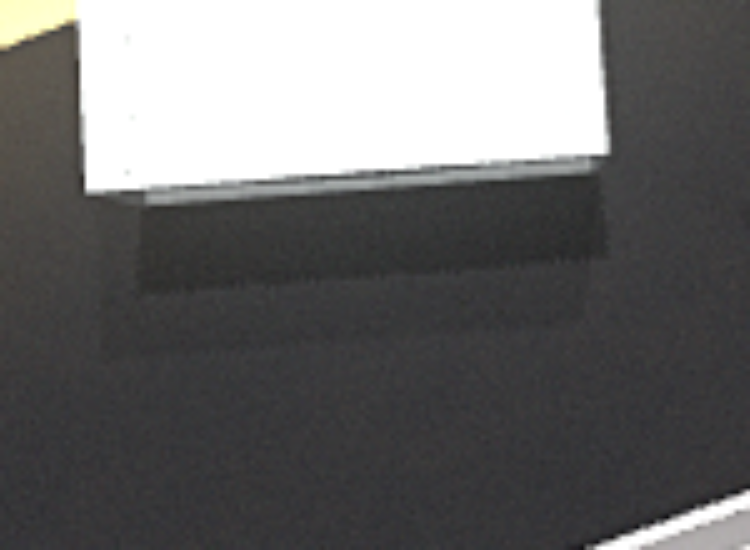

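Call:
arm_command(
  motion="-0.0014 0.0006 -0.0022 0;-0.0013 0.0005 -0.0022 0;-0.0006 0.0003 -0.001 0;-0.0006 0.0002 -0.001 0;0 0 0 0;0 0 0 0;0 0 0 0;0 0 0 0",
)

```text
time: 13.55
tcp_pos: [0.4749, -0.114, 0.0537]
ee_rot: [[0.391, -0.0, -0.92], [0.92, -0.0, 0.391], [-0.0, -1.0, 0.0]]
contact_force: [0.0, -0.5, 2.0]
finger_gap: 0.0427
```

```bash
python3 tilt.py s13 0.605 -0.167 60 220,390,150,350
python3 - <<'E'
from h import *
im,d=snapshot("scene")
for x in place_of("scene","stamp")[:3]: print(x)
cv2.imwrite("pics/s13c.png",cv2.resize(cv2.convertScaleAbs(im[270:320,190:310,::-1],alpha=1.7),None,fx=6.5,fy=6.5))
E
```

```text
tilt 60.12 n 3355 far-wall offset 0.1185 yaw err deg 0.25
tcp [ 0.4749 -0.1139  0.0538] F [-0.5 -1.2  0.7]
tcp u,v rel c -0.1405 -0.0005
{'at': [291.8, 251.9], 'p': 0.8}
{'at': [226.9, 398.7], 'p': 0.15}
```

View pics/s13c.png

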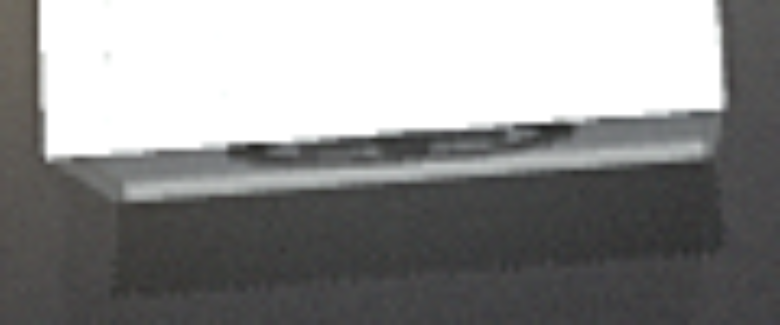

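View pics/s13.png

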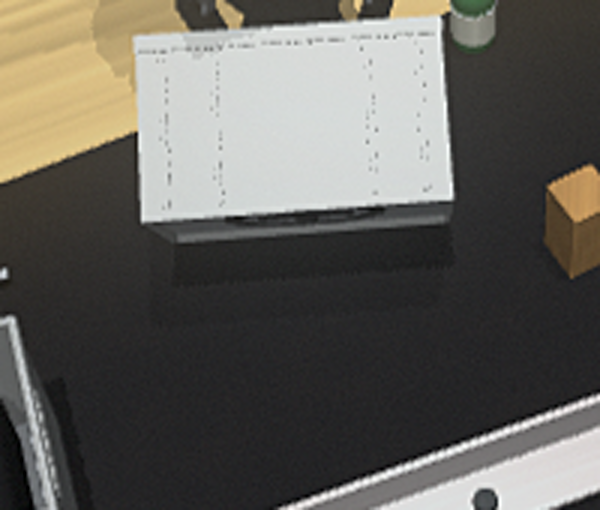

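The crop shows black ring arcs with a cross on the right crate's underside, around picture (290,252). The left crate's underside was bare, so the right crate is the stamped one. Next I lower it.

Call:
arm_command(
  motion="0.0026 -0.0011 0.0043 0;0.0028 -0.0012 0.0042 0;0.0029 -0.0012 0.0041 0;0.0031 -0.0013 0.004 0;0.0033 -0.0014 0.0039 0;0.0035 -0.0014 0.0037 0;0.0036 -0.0015 0.0035 0;0.0038 -0.0016 0.0033 0",
)

```text
time: 14.37
tcp_pos: [0.5025, -0.1252, 0.0854]
ee_rot: [[0.391, 0.003, -0.92], [0.92, -0.001, 0.391], [0.0, -1.0, -0.004]]
contact_force: [3.2, -1.6, 0.0]
finger_gap: 0.0426
```

Call:
arm_command(
  motion="0.004 -0.0016 0.0031 0;0.0041 -0.0017 0.0029 0;0.0042 -0.0018 0.0026 0;0.0044 -0.0018 0.0024 0;0.0045 -0.0019 0.0021 0;0.0046 -0.0019 0.0019 0;0.0047 -0.0019 0.0016 0;0.0047 -0.002 0.0014 0",
)

```text
time: 15.03
tcp_pos: [0.5363, -0.1393, 0.1027]
ee_rot: [[0.391, -0.0, -0.92], [0.92, -0.0, 0.391], [-0.0, -1.0, -0.0]]
contact_force: [3.5, -1.3, -1.4]
finger_gap: 0.0427
```

```bash
python3 tilt.py s14 0.605 -0.167 12 220,390,150,350
```

```text
tilt 12.5 n 2655 far-wall offset 0.1156 yaw err deg 0.65
tcp [ 0.5378 -0.1399  0.1031] F [ 5.2 -2.8 -1. ]
tcp u,v rel c -0.0724 -0.0006
```

Call:
arm_command(
  motion="0.0035 -0.0015 0.0004 0;0.0035 -0.0015 0 0;0.0035 -0.0014 0 0;0.0033 -0.0014 0 0;0.003 -0.0012 0 0;0.003 -0.0012 0 0;0.003 -0.0012 0 0;0.003 -0.0013 0 0",
)

```text
time: 15.75
tcp_pos: [0.5587, -0.1486, 0.1017]
ee_rot: [[0.391, -0.008, -0.921], [0.921, 0.002, 0.391], [-0.001, -1.0, 0.008]]
contact_force: [-0.7, 1.0, -0.7]
finger_gap: 0.0429
```

```bash
python3 tilt.py s15 0.605 -0.167 1 220,390,150,350
python3 - <<'E'
from h import *
# rail fit from scene depth and initial top
for c in ["scene","top"]:
    d=np.load(c+"0.npy"); P=cloud(c,d).reshape(-1,3); I=np.arange(len(P))
    # points in rail zone: y between -0.33,0.33, height 0.01..0.045
    m=(abs(P[:,1])<0.28)&(P[:,2]>0.010)&(P[:,2]<0.045)&(P[:,0]>0.70)&(P[:,0]<0.85)
    Q=P[m]
    # min-x envelope per y bin
    out=[]
    for y in np.arange(-0.28,0.28,0.02):
        k=(Q[:,1]>=y)&(Q[:,1]<y+0.02)
        if k.sum()>3: out.append((y+0.01,*np.percentile(Q[k][:,0],[1,5,20,50,95]),np.percentile(Q[k][:,2],90)))
    out=np.array(out)
    for j in range(1,6): print(c,j,np.polyfit(out[:,0],out[:,j],1).round(4))
    print("top z",np.median(out[:,6]),len(Q))
E
```

```text
tilt -0.09 n 1922 far-wall offset 0.1151 yaw err deg 0.67
tcp [ 0.5594 -0.1489  0.1016] F [1.4 0.1 0. ]
tcp u,v rel c -0.049 -0.0006
scene 1 [0.1157 0.7605]
scene 2 [0.115  0.7617]
scene 3 [0.1154 0.7635]
scene 4 [0.1154 0.7646]
scene 5 [0.1211 0.7687]
top z 0.037978919495633846 2942
top 1 [0.0273 0.7399]
top 2 [0.1147 0.7584]
top 3 [0.1155 0.76  ]
top 4 [0.1041 0.7768]
top 5 [-1.000e-04  8.494e-01]
top z 0.04005639970479027 3181
```

Call:
arm_command(
  motion="0.008 -0.003 0.002 0;0 0 0.02 0;0 0 0.02 0;0 0 0.02 0;0 0 0.02 0;-0.02 0.005 0 0;-0.02 0.005 0 0;-0.02 0.005 0 0",
  jaw=75,
)

```text
time: 16.47
tcp_pos: [0.5066, -0.1366, 0.1841]
ee_rot: [[0.39, -0.005, -0.921], [0.921, 0.002, 0.39], [-0.001, -1.0, 0.006]]
contact_force: [-0.0, 0.3, -0.4]
finger_gap: 0.0606
```

Run:
```python
from h import *
im,d=snapshot("scene"); P=cloud("scene",d); 
st=sense(); print(np.round(st["tcp_pos"],4),st["finger_gap"])
# rim of right crate
Q=P[200:400,150:340].reshape(-1,3)
m=(Q[:,2]>0.106)&(Q[:,2]<0.12)&(Q[:,0]>0.5)&(Q[:,1]<-0.03)&(Q[:,1]>-0.30)
r=cv2.minAreaRect(Q[m][:,:2].astype(np.float32)); print(m.sum(),r)
save("scene",im,"s16",(180,390,150,350),3)
```

```text
[ 0.5013 -0.1355  0.1836] 0.060096603495521296
1173 ((0.6005282998085022, -0.16576890647411346), (0.18238267302513123, 0.12674729526042938), 66.90589904785156)
```

View pics/s16.png

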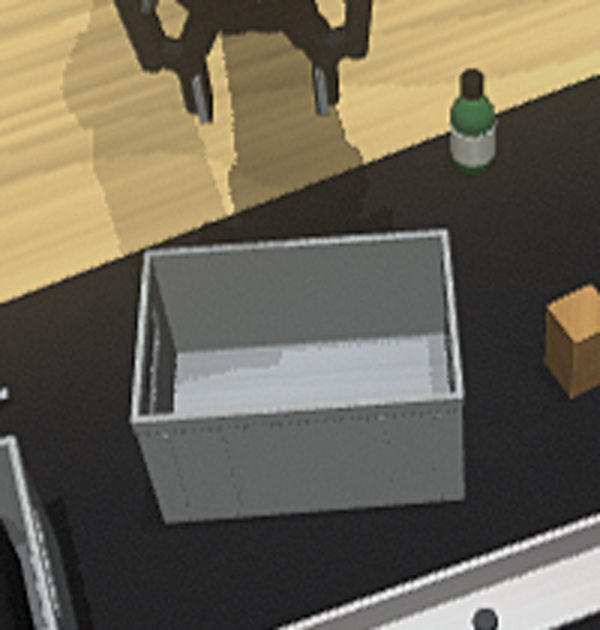

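Call:
arm_command(
  motion="-0.003 0.001 -0.024 0;0 0 -0.024 0;0 0 -0.024 0;0 0 -0.024 0;0 0 -0.02 0;0 0 -0.012 0;0 0 -0.006 0;0 0 -0.001 0",
)

```text
time: 17.18
tcp_pos: [0.5043, -0.1359, 0.0483]
ee_rot: [[0.391, -0.006, -0.92], [0.92, 0.002, 0.391], [-0.001, -1.0, 0.006]]
contact_force: [-0.1, -0.7, 0.7]
finger_gap: 0.0602
```

Run:
```python
from h import *
st=sense(); print(np.round(st["tcp_pos"],4),np.round(st["contact_force"],1))
im,d=snapshot("scene");save("scene",im,"s17",(150,390,130,380),2.4)
```

```text
[ 0.5043 -0.1359  0.0483] [-0.1 -0.7  0.7]
```

View pics/s17.png

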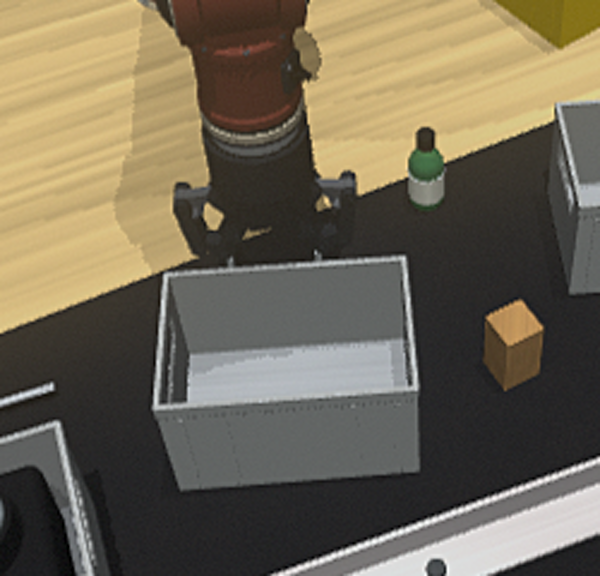

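Call:
arm_command(
  motion="0.006 -0.0025 0 0;0.006 -0.0025 0 0;0.005 -0.002 0 0;0.004 -0.0016 0 0;0.004 -0.0016 0 0;0.003 -0.0012 0 0;0.003 -0.0012 0 0.01;0.003 -0.0012 0 0.01",
)

```text
time: 17.9
tcp_pos: [0.5356, -0.1495, 0.0498]
ee_rot: [[0.373, -0.011, -0.928], [0.928, 0.003, 0.373], [-0.002, -1.0, 0.011]]
contact_force: [-8.1, 1.2, 4.8]
finger_gap: 0.0598
```

Call:
arm_command(
  motion="0.0047 -0.0018 0 0.018;0.0047 -0.0018 0 0.018;0.0047 -0.0017 0 0.018;0.0047 -0.0016 0 0.018;0.0048 -0.0016 0 0.018;0.0048 -0.0015 0 0.018;0.0048 -0.0014 0 0.018;0 0 0 0",
)

```text
time: 18.57
tcp_pos: [0.5714, -0.163, 0.0498]
ee_rot: [[0.254, -0.006, -0.967], [0.967, -0.0, 0.254], [-0.002, -1.0, 0.005]]
contact_force: [-5.2, -0.1, 2.5]
finger_gap: 0.06
```

```bash
cat > rim.py <<'E'
from h import *
import sys
im,d=snapshot("scene"); P=cloud("scene",d); 
st=sense(); tcp=np.array(st["tcp_pos"]);R=np.array(st["ee_rot"])
print("tcp",np.round(tcp,4),"F",np.round(st["contact_force"],1),"tool yaw-90",np.degrees(np.arctan2(R[1,0],R[0,0])).round(2)-90)
Q=P[200:430,130:340].reshape(-1,3)
m=(Q[:,2]>0.108)&(Q[:,2]<0.1165)&(Q[:,0]>0.54)&(Q[:,1]<-0.03)&(Q[:,1]>-0.31)
r=cv2.minAreaRect(Q[m][:,:2].astype(np.float32)); 
c=np.array(r[0]);print(m.sum(),r)
# far wall fit
W=Q[(Q[:,2]>0.02)&(Q[:,2]<0.10)&(Q[:,0]>0.60)&(Q[:,0]<0.76)&(Q[:,1]<-0.03)&(Q[:,1]>-0.31)]
yaw=np.radians(float(sys.argv[2]))
u=np.array([np.cos(yaw),np.sin(yaw)]);v=np.array([-u[1],u[0]])
a=(W[:,:2]-c)@u;b=(W[:,:2]-c)@v
k=(abs(a-0.06)<0.02)&(abs(b)<0.08)
for i in range(4):
    p=np.polyfit(b[k],a[k],1); k=(abs(a-np.polyval(p,b))<0.006)&(abs(b)<0.08)
A=np.c_[b[k],W[k,2],np.ones(k.sum())];l=np.linalg.lstsq(A,a[k],rcond=None)[0]
print("far wall yaw",np.degrees(yaw-np.arctan(p[0])).round(2),"tilt slope deg",np.degrees(np.arctan(-l[1])).round(2),"n",k.sum())
yw=yaw-np.arctan(p[0]); f=c+u*(p[1])
n=np.array([0.9934,-0.1147]); print("far mid",f.round(4),"dist to rail",((np.array([0.7605,0])-f)@n).round(4))
e=[f+0.09*s*np.array([-np.sin(yw),np.cos(yw)]) for s in(1,-1)]
print("corner dists L,R",[((np.array([0.7605,0])-x)@n).round(4) for x in e])
save("scene",im,sys.argv[1],(170,440,100,400),2.4)
E
python3 rim.py s18 -18
```

```text
tcp [ 0.5715 -0.1629  0.0498] F [-5.4 -0.3  2.9] tool yaw-90 -14.709999999999994
1222 ((0.6351243853569031, -0.16961795091629028), (0.18227726221084595, 0.14860418438911438), 75.43004608154297)
far wall yaw -14.67 tilt slope deg -0.0 n 2362
far mid [ 0.7025 -0.1915] dist to rail 0.0356
corner dists L,R [np.float64(0.023), np.float64(0.0483)]
```

View pics/s18.png

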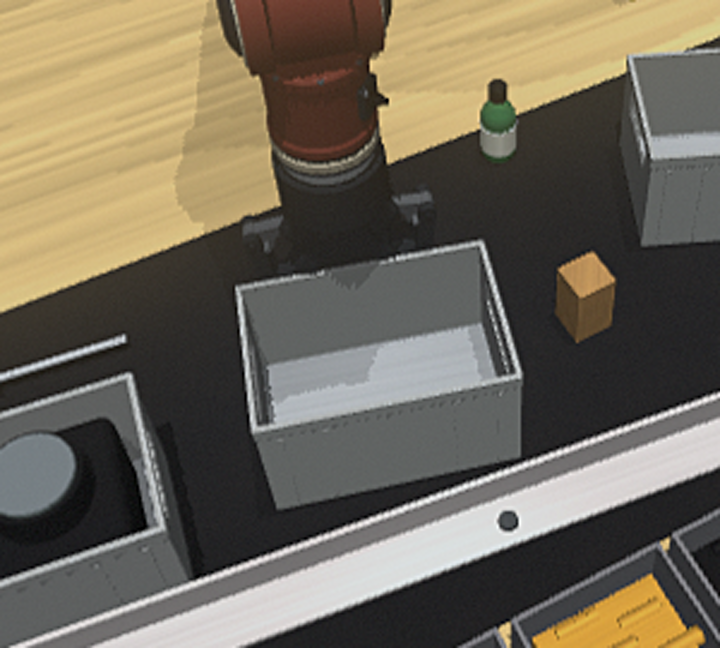

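Call:
arm_command(
  motion="0.0042 -0.001 0 0.018;0.0042 -0.001 0 0.018;0.0042 -0.0009 0 0.018;0.0042 -0.0009 0 0.018;0.0042 -0.0008 0 0.018;0.004 -0.0007 0 0.018;0.003 -0.0004 0 0.018;0.002 -0.0003 0 0.015",
)

```text
time: 19.28
tcp_pos: [0.6021, -0.1691, 0.0497]
ee_rot: [[0.116, -0.004, -0.993], [0.993, -0.001, 0.116], [-0.001, -1.0, 0.004]]
contact_force: [-5.2, -1.3, 1.0]
finger_gap: 0.0602
```

```bash
python3 rim.py s19 -7
```

```text
tcp [ 0.6029 -0.1689  0.0497] F [-4.  -1.8  0.5] tool yaw-90 -6.609999999999999
1273 ((0.665237307548523, -0.1698783040046692), (0.18257355690002441, 0.1494550108909607), 82.8883285522461)
far wall yaw -7.44 tilt slope deg 1.27 n 2169
far mid [ 0.7367 -0.1787] dist to rail 0.0031
corner dists L,R [np.float64(0.0018), np.float64(0.0045)]
```

View pics/s19.png

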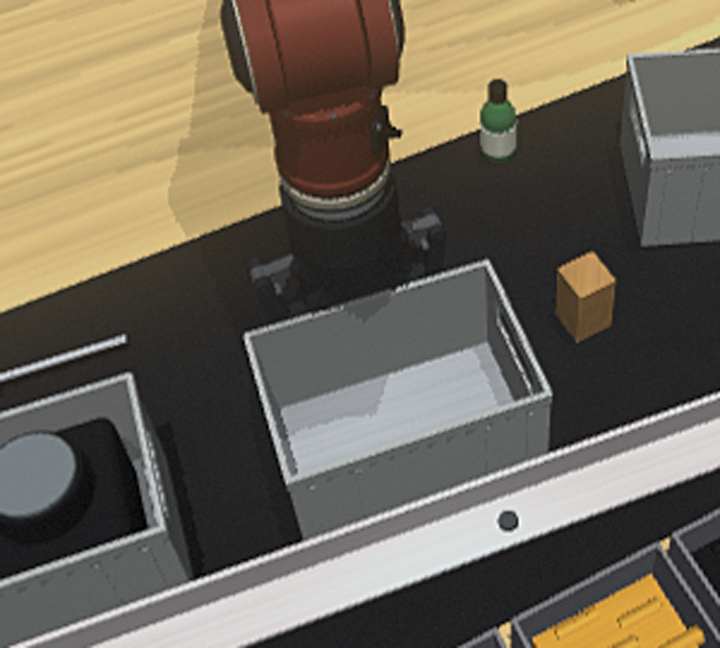

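Call:
arm_command(
  motion="0.001 -0.0001 0 0;0.001 -0.0001 0 0;0.001 -0.0001 0 0;0.001 -0.0001 0 0;0 0 0 0;0 0 0 0;0 0 0 0;0 0 0 0",
)

```text
time: 20.0
tcp_pos: [0.6062, -0.1685, 0.0498]
ee_rot: [[0.115, -0.003, -0.993], [0.993, 0.0, 0.115], [-0.0, -1.0, 0.003]]
contact_force: [-6.0, -0.3, 0.5]
finger_gap: 0.0603
```

```bash
python3 rim.py s20 -7
```

```text
tcp [ 0.6062 -0.1685  0.0498] F [-4.9 -0.4  1.1] tool yaw-90 -6.599999999999994
1289 ((0.6689447164535522, -0.16986797749996185), (0.18258647620677948, 0.14850297570228577), 83.4801025390625)
far wall yaw -6.6 tilt slope deg 3.15 n 2509
far mid [ 0.7408 -0.1787] dist to rail -0.0009
corner dists L,R [np.float64(-0.0009), np.float64(-0.0009)]
```

Call:
arm_command(
  motion="0.001 -0.0001 0 0;0.001 -0.0001 0 0;0.001 -0.0001 0 0;0 0 0 0;0 0 0 0;0 0 0 0;0 0 0 0;0 0 0 0",
)

```text
time: 20.72
tcp_pos: [0.6064, -0.1685, 0.0498]
ee_rot: [[0.115, -0.009, -0.993], [0.993, 0.001, 0.115], [-0.0, -1.0, 0.009]]
contact_force: [-10.7, 0.6, 6.0]
finger_gap: 0.0603
```

```bash
python3 rim.py s21 -6.6
```

```text
tcp [ 0.6064 -0.1684  0.0498] F [-10.8   0.6   5.9] tool yaw-90 -6.590000000000003
1262 ((0.6695154905319214, -0.17003214359283447), (0.18257001042366028, 0.14788250625133514), 83.70832061767578)
far wall yaw -6.57 tilt slope deg 2.71 n 2482
far mid [ 0.7412 -0.1783] dist to rail -0.0013
corner dists L,R [np.float64(-0.0013), np.float64(-0.0013)]
```

View pics/s21.png

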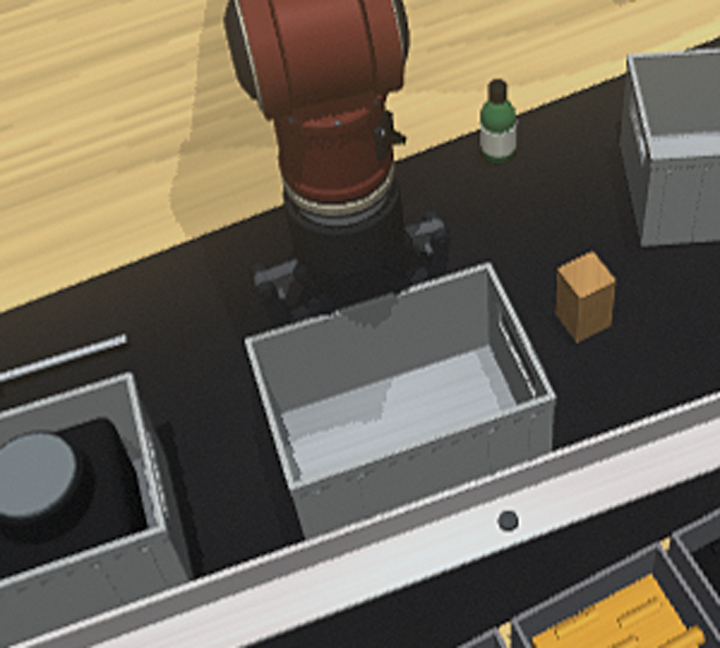

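Call:
arm_command(
  motion="-0.003 0.0003 0 0;-0.006 0.0007 0 0;-0.008 0.001 0 0;-0.01 0.001 0 0;-0.01 0.001 0 0;-0.012 0.001 0 0;-0.012 0.001 0 0;0 0 0 0",
)

```text
time: 21.43
tcp_pos: [0.5479, -0.1622, 0.0503]
ee_rot: [[0.114, -0.001, -0.993], [0.993, 0.0, 0.114], [0.0, -1.0, 0.001]]
contact_force: [-0.3, -0.7, -0.3]
finger_gap: 0.06
```

Call:
arm_command(
  motion="-0.006 0 0.024 0;-0.006 0 0.024 0;-0.012 0 0.024 0;-0.012 0 0.024 0;-0.012 0 0.024 0;-0.012 0 0.024 0;-0.012 0 0.024 0;0 0 0 0",
)

```text
time: 22.1
tcp_pos: [0.4796, -0.1636, 0.2232]
ee_rot: [[0.115, 0.01, -0.993], [0.993, -0.003, 0.115], [-0.002, -1.0, -0.01]]
contact_force: [0.5, -0.4, 0.7]
finger_gap: 0.0601
```

```bash
python3 rim.py s22 -6.6
python3 - <<'E'
from h import *
im,d=snapshot("top"); save("top",im,"t22"); P=cloud("top",d)
for name,b in dict(L=(140,250,170,305),R=(90,225,345,480)).items():
    Q=P[b[0]:b[1],b[2]:b[3]].reshape(-1,3)
    m=(Q[:,2]>0.105)&(Q[:,2]<0.125)
    r=cv2.minAreaRect(Q[m][:,:2].astype(np.float32)); print(name,m.sum(),r,np.median(Q[m][:,2]), np.percentile(Q[m][:,2],[5,95]))
st=sense();print(st["time"],st["tcp_pos"],st["contact_force"])
E
```

```text
tcp [ 0.4797 -0.1632  0.2211] F [ 0.6  0.2 -0.7] tool yaw-90 -6.579999999999998
1148 ((0.6807710528373718, -0.1712525486946106), (0.1825120896100998, 0.1253826767206192), 83.2059326171875)
far wall yaw -6.56 tilt slope deg 2.73 n 2480
far mid [ 0.7412 -0.1782] dist to rail -0.0013
corner dists L,R [np.float64(-0.0012), np.float64(-0.0013)]
L 741 ((0.5779190063476562, 0.19219325482845306), (0.1842198371887207, 0.12365587800741196), 66.50491333007812) 0.1134797658151363 [0.10717433 0.11716326]
R 795 ((0.6794454455375671, -0.17201131582260132), (0.1840485781431198, 0.12517094612121582), 83.73794555664062) 0.11314066242847431 [0.10678674 0.11728103]
22.2 [ 0.47918542 -0.16270445  0.21943355] [ 0.17202715  1.30585051 -0.14643557]
```

View pics/t22.png

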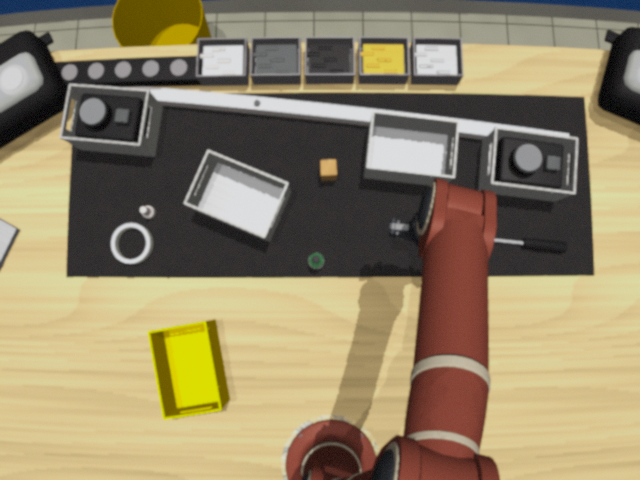

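View pics/s22.png

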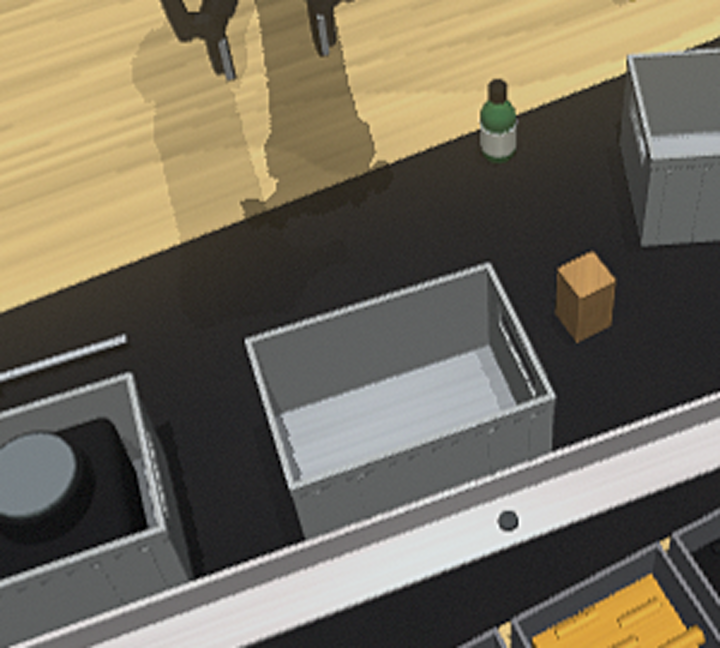

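```bash
python3 -c "
from workcell import *
print(hand_in())"
```

```text
the job is handed in; nothing more can be done
None
```

I tipped both crates towards the robot and lowered each one flat. The stamped crate, the one on the robot's right, now stands against the dispatch rail. The job was handed in at about 22 s of the 72 s allowed; no verdict was reported.

- **Tipping:** the left crate reached 57° and its underside was bare. The right crate reached 60° and showed the black ring and cross. Both went back to flat within 0.1° by the depth fit.
- **Final placing:** the stamped crate's far edge is within about 1.5 mm of the rail face and square to it within about 0.5°. The push force rose to 11 N as it seated. The left crate stands flat about 5 mm from where it began.
- **Bystanders and gripper:** nothing else appears to have moved in the last pictures. The gripper is clear, at about 0.22 m height.

Two readings disagreed:
- The stamp network pointed at the right crate with p = 0.96 before that crate was even tipped, so I went by the picture instead.
- The last far-wall fit showed a 2.7° lean on the seated crate, probably because rail points got into the fit. The top view puts its rim at the normal height of 0.113 m.

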